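Unstack the lids and close the canisters

TASK

The four washed lids are stacked in a tower; take the tower apart and put each lid on the canister of its own shape and size, set down so that it sits level on the canister's rim with its skirt all round the outside. Leave the canisters, the amber glass jar and the white bowl standing where they are.

Things in the scene. Friction and masses are not known exactly. Their poses are not given: they have to be found in the camera images.
- lid_large_square: Loose steel lid, 150 x 150 mm outside (hollow 144 x 144), 0.24 kg, bottom of the tower, standing on the table. An upside-down dish 34 mm high: 4 mm top plate, 3 mm skirt, open below; on the plate's centre a black knob 26 mm high (from 34 to 60 mm above the origin). Origin: centre of the skirt's lower edge; z up. Square knob 24 x 24 mm; x, y square to the sides of lid and knob.
- lid_large_round: Loose steel lid, 132 mm outside diameter (hollow 126), 0.17 kg, second from below in the tower. An upside-down dish 34 mm high: 4 mm top plate, 3 mm skirt, open below; on the plate's centre a black knob 26 mm high (from 34 to 60 mm above the origin). Origin: centre of the skirt's lower edge; z up. Round knob 24 mm in diameter.
- lid_small_square: Loose steel lid, 92 x 92 mm outside (hollow 86 x 86), 0.10 kg, third from below in the tower. An upside-down dish 34 mm high: 4 mm top plate, 3 mm skirt, open below; on the plate's centre a black knob 26 mm high (from 34 to 60 mm above the origin). Origin: centre of the skirt's lower edge; z up. Square knob 24 x 24 mm; x, y square to the sides of lid and knob.
- lid_small_round: Loose steel lid, 76 mm outside diameter (hollow 70), 0.07 kg, top of the tower. An upside-down dish 34 mm high: 4 mm top plate, 3 mm skirt, open below; on the plate's centre a black knob 26 mm high (from 34 to 60 mm above the origin). Origin: centre of the skirt's lower edge; z up. Round knob 24 mm in diameter. Each lid's skirt stands on the plate of the one below, over its knob.
- tin_large_square: Open steel canister, 130 x 130 mm outside, 65 mm high, 3 mm wall, 0.7 kg, loose on the table. Origin: centre of its underside; x and y square to its sides. With its lid on, the lid's plate rests on the rim and the lid's origin is 35 mm above the canister's; play about 7 mm each way.
- tin_large_round: Open round steel canister, 112 mm outside diameter, 75 mm high, 3 mm wall, 0.6 kg, loose on the table. Origin: centre of its underside. With its lid on, the lid's origin is 45 mm above the canister's; play about 7 mm each way.
- tin_small_square: Open steel canister, 72 x 72 mm outside, 70 mm high, 3 mm wall, 0.45 kg, loose on the table. Origin: centre of its underside; x and y square to its sides. With its lid on, the lid's origin is 40 mm above the canister's; play about 7 mm each way.
- tin_small_round: Open round steel canister, 56 mm outside diameter, 65 mm high, 3 mm wall, 0.35 kg, loose on the table. Origin: centre of its underside. With its lid on, the lid's origin is 35 mm above the canister's; play about 7 mm each way.
- jar: Amber glass jar with a steel cap, 56 mm diameter, 85 mm high, loose, a bystander. Origin: centre of its underside.
- bowl: White ceramic bowl, 90 mm across the rim, 45 mm high, loose, a bystander. Origin: centre of its underside.
Things that resemble listed ones, but are neither listed nor needed, are in the scene too. Leave any blue look-alike of the lid_small_square alone.

How it is judged:
At the end, for the whole second after the job is handed in: Each of the four lids is on the canister of its own shape and size: centred within 12 mm, its plate down on the rim within 4 mm of height, level within 0.06 rad, at rest; the canisters stand upright on the table (horizontal distance between lid_large_square and tin_large_square below 0.012 m and z of lid_large_square in the frame of tin_large_square between 0.031 and 0.039 m and angle between each of lid_large_square, tin_large_square, lid_large_round, tin_large_round, lid_small_square, tin_small_square, lid_small_round, tin_small_round's own z axis and vertical below 0.06 rad and height (world z) of each of tin_large_square, tin_large_round, tin_small_square, tin_small_round below 0.006 m and linear speed of each of lid_large_square, lid_large_round, lid_small_square, lid_small_round below 0.02 m/s and angular speed of each of lid_large_square, lid_large_round, lid_small_square, lid_small_round below 0.2 rad/s and horizontal distance between lid_large_round and tin_large_round below 0.012 m and z of lid_large_round in the frame of tin_large_round between 0.041 and 0.049 m and horizontal distance between lid_small_square and tin_small_square below 0.012 m and z of lid_small_square in the frame of tin_small_square between 0.036 and 0.044 m and horizontal distance between lid_small_round and tin_small_round below 0.012 m and z of lid_small_round in the frame of tin_small_round between 0.031 and 0.039 m); the robot touches nothing.
It fails at once if a canister was shoved more than 40 mm or knocked over (distance of any of tin_large_square, tin_large_round, tin_small_square, tin_small_round from where it was at the start of the episode above 0.04 m or angle between any of tin_large_square, tin_large_round, tin_small_square, tin_small_round's own z axis and vertical above 0.4 rad).
It fails at once if the jar or the bowl was shoved more than 30 mm or knocked over (distance of any of jar, bowl from where it was at the start of the episode above 0.03 m or angle between any of jar, bowl's own z axis and vertical above 0.4 rad).
It also fails if it takes over 125 s, if anything falls off the work surface, if the arm or the gripper's body presses on something with over 40 N, if the wrist force passes 120 N, or if a joint passes its speed limit or range.

ROBOT

A 7-joint arm with a two-finger parallel gripper is mounted at the origin on the work surface. World frame = base frame: x ahead of the robot, y to its left, z up, the work surface at z = 0. Lengths are in m, angles in rad, forces in N, time in s.
With the tool pointing down it reaches from about 0.4 to 0.875 m from the base axis. Payload 6.5 kg.
Tool frame: the origin (TCP) lies at the very end of the fingers, on their centre line; the grasp point (between the pads) lies 19 mm behind it; z points along the fingers, y is the direction in which the jaws open and shut (so a half turn about z gives the same grasp; the last joint's range is limited). The gripper opens to 88 mm and grips with 3 to 60 N. Pads are 18 mm wide; open, the fingers measure 123 mm over their backs; the gripper's body (75 mm by 187 mm) begins 45 mm behind the grasp point.
Start: joints at [-1.225, 0.536, -0.004, 1.538, 0.003, 1.067, -0.071], TCP at [0.26, 0.596, 0.239] pointing down, gripper open.
Joint ranges: [-2.7, 2.7], [-0.37, 2.16], [-1.27, 1.26], [0.24, 2.4], [-1.31, 4.45], [0.19, 1.91], [-2.76, 2.76]. Speed limits (rad/s): [2.39, 2.39, 3.14, 3.14, 3.14, 3.14, 3.14].

INTERFACE

Orientations are given as a unit quaternion [w, x, y, z].
In Python, from workcell import bot gives the robot as it stands.
- The arm moves only by the tool arm_command, never from a script. Its argument "deltas" is a list of rows, each an object with "gripper": the opening, from 0 (shut) to 1 (fully open); "travel": the shift along the tool's x, y, z each as a share of 80 cm, from -1 to 1, a list of three; "rot": the turn, a rotation vector about the tool's x, y, z each as a share of 120 degrees, from -1 to 1, a list of three. A call has 1 to 20 rows; each row is the pose to reach, as a shift and turn from the pose commanded when the call began, along the tool's axes at that moment; what a row does not reach only later rows make up. A row lasts 1/12 s, in which the tool goes at most 41.7 mm and 7.16 degrees, less where a joint would pass 70% of its speed; a pose out of reach is approached as far as the arm can. A call with a number of a shift or a turn outside -1 to 1 is refused whole. A call with a gripper value outside its range is refused whole. The fingers move at their own pace and stop on an object; "newtons" is the grip in N (left out, the last holds). Time passes only in rows, so rows that repeat a pose let the fingers close. It gives the time, the measured TCP pose, the force and the opening at its end, in the units of the state.
- bot.get_state(): the state, without advancing time (a new reading comes with each control period).
- bot.read_camera(name): name is "side" or "top" or "wrist"; returns (picture, depth): 420x560x3 uint8, red, green, blue; 420x560 float32, m along the optical axis (not along the pixel's ray), 0 where there is no reading.
- bot.get_calibration(name): a dict with "fx", "fy", "cx", "cy" (pixels), "R" (3x3) and "t" (3): a world point X has camera coordinates R X + t. Camera axes: x right, y down, z forward; pixel columns grow to the right and rows downward; lengths in m; the calibration is good to about 2 mm. A picture is of the moment at which its call begins: read the wrist's pose just before it. get_calibration takes no time and is no camera call; for the wrist camera it gives the pose at the moment of the call.
- bot.job_done(): hands the job in, once; it reports no verdict.
The state is a dict: "clock": time; "qpos": joint angles; "joint_velocities": joint speeds; "joint_efforts": joint torques, N m; "tcp_pos": TCP position; "tcp_rot": TCP orientation; "wrist_force": force on the tool from outside, world axes, zero at the start; "torque": the same for the moment, N m; "finger_gap": finger opening in m.
Only numpy, scipy, OpenCV 4.12 (cv2) and the standard library are available. Lean on these libraries where they do the work, as an engineer would, in place of code of your own. Each camera call takes 0.05 s, during which the arm holds its last target. There are 200 camera calls.

## Working session

There is one attempt and no reset: what is moved stays moved. The work goes in short steps, Python scripts to look and compute and a tool call to move; the robot and the scene stay as the last step left them, time stands still between calls to the robot, and variables do not carry over. Pictures are saved under pics/ and viewed, about 12 in all and at most 16, crops included, and the job is handed in when it is done.

Besides the shell and the picture viewer there is one more tool, called after ">>>" as name([rows], argument=value, ...), one row to a line, values as JSON. arm_command: Moves the arm, as the interface text tells. Shift numbers are shares of 80 cm and turn numbers shares of 120 degrees, none past 1 either way. Its arguments: {"type":"object","properties":{"deltas":{"type":"array","items":{"type":"object","properties":{"gripper":{"type":"number"},"travel":{"type":"array","items":{"type":"number","minimum":-1,"maximum":1}},"rot":{"type":"array","items":{"type":"number","minimum":-1,"maximum":1}}}}},"newtons":{"type":"number"}},"required":["deltas"]}

```bash
ls; mkdir -p pics; python3 - <<'E'
from workcell import bot
import cv2,numpy as np
s=bot.get_state();print(s)
for n in("side","top"):
    c=bot.get_calibration(n);print(n,c)
    p,d=bot.read_camera(n);cv2.imwrite(f"pics/{n}0.png",p[:,:,::-1]);np.savez(f"{n}0.npz",p=p,d=d,**c)
E
```

```text
pics
{'clock': 0.0, 'qpos': array([-1.22520288,  0.53716269, -0.00443215,  1.53884955,  0.00257986,
        1.06729501, -0.07122484]), 'joint_velocities': array([ 1.76440250e-03, -2.47092791e-04,  1.81685661e-03, -2.78599700e-05,
       -5.11940404e-04,  1.09243475e-03, -6.08056639e-04]), 'joint_efforts': array([ 8.51072173e-05, -5.70981932e+01,  9.90671553e-01, -2.51605332e+01,
       -5.62776870e-02,  1.79201004e-02,  1.61620378e-04]), 'tcp_pos': array([0.25993574, 0.59510162, 0.23785057]), 'tcp_rot': array([-1.19843928e-04,  2.04429410e-01,  9.78880936e-01, -8.45996059e-04]), 'wrist_force': array([-0.04262521,  0.3411421 ,  0.3024182 ]), 'torque': array([ 0.01199562, -0.00398032,  0.00834484]), 'finger_gap': 0.0881501533322457}
side {'fx': 420.13779218728206, 'fy': 420.13779218728206, 'cx': 279.3685141237831, 'cy': 214.90867227617989, 'R': array([[ 0.78922373, -0.61402763, -0.0097961 ],
       [-0.37665475, -0.47140071, -0.79744127],
       [ 0.48503308,  0.63304932, -0.60331705]]), 't': array([-0.32911411,  0.20322958,  0.84416857])}
top {'fx': 514.5577547471921, 'fy': 514.5577547471921, 'cx': 279.25983027052564, 'cy': 208.61728297132046, 'R': array([[-5.69422833e-04, -9.99985486e-01,  5.35757138e-03],
       [-9.87701851e-01, -2.75234383e-04, -1.56348897e-01],
       [ 1.56348102e-01, -5.38071180e-03, -9.87687359e-01]]), 't': array([0.01250413, 0.43766561, 1.17112367])}
```

View pics/top0.png

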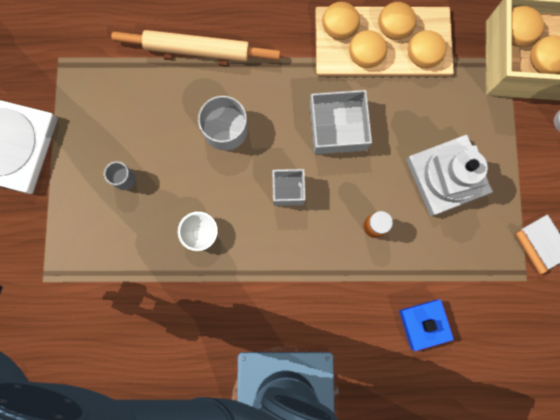

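View pics/side0.png

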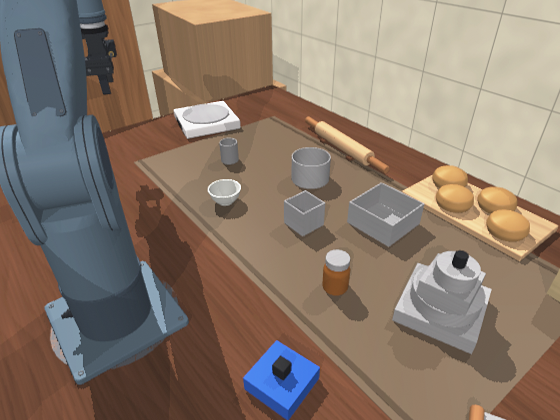

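Top view: tower at (450,175), large round tin (223,123), large square tin (341,122), small square tin (289,187), small round tin (119,176), jar (379,224), bowl (198,232). Look-alikes: blue lid (427,325), scale on the left (10,145), bread box on the right.

```bash
cat > h.py <<'E'
import numpy as np,cv2
from workcell import bot
def cloud(d,c):
    v,u=np.mgrid[:d.shape[0],:d.shape[1]]
    P=np.stack([(u-c['cx'])/c['fx']*d,(v-c['cy'])/c['fy']*d,d],-1)
    W=(P-c['t'])@c['R']; W[d<=0]=np.nan; return W
def band(W,x,y,r,lo,hi):
    m=(np.hypot(W[...,0]-x,W[...,1]-y)<r)&(W[...,2]>lo)&(W[...,2]<hi)
    return W[m]
def rect(Q):
    (c,s,a)=cv2.minAreaRect((Q[:,:2]*1000).astype(np.float32)); (k,r)=cv2.minEnclosingCircle((Q[:,:2]*1000).astype(np.float32))
    return "rect c",np.round(c,1),"s",np.round(s,1),"a",round(a,1),"circ",np.round(k,1),round(r,1),"medz",round(float(np.median(Q[:,2])),4),len(Q)
E
python3 - <<'E'
from h import *
for cam,px in(("top",dict(LR=(223,103),LS=(341,95),SS=(289,172),SR=(119,165),bowl=(198,215),jar=(381,217),tower=(474,166))),):
    f=np.load(cam+"0.npz");W=cloud(f['d'],f)
    for n,(u,v) in px.items(): print(n,W[v-1:v+2,u-1:u+2].reshape(-1,3).mean(0).round(3))
    for n,(u,v),r,h in(("LR",(223,123),.085,.075),("LS",(341,122),.11,.065),("SS",(289,187),.065,.07),("SR",(119,176),.05,.065)):
        x,y=W[v,u,:2]
        print(n,*rect(band(W,x,y,r,h-.006,h+.006)))
    x,y=W[175,450,:2];print(x,y)
    for z in(.034,.068,.102,.136): print(z,*rect(band(W,x,y,.13,z-.007,z+.007)))
    print(*rect(band(W,x,y,.13,.156,.17)))
f=np.load("side0.npz");W=cloud(f['d'],f)
x,y,_=W[290,460];print('side')
for z in(.034,.068,.102,.136): print(z,*rect(band(W,x,y,.13,z-.007,z+.007)))
print(*rect(band(W,x,y,.13,.152,.172)))
p=np.load("top0.npz")['p'];cv2.imwrite("pics/tw.png",cv2.resize(p[110:230,390:510,::-1],(500,500),interpolation=2))
E
```

```text
LR [nan nan nan]
LS [ 0.712 -0.136  0.049]
SS [ 0.521 -0.01   0.054]
SR [0.541 0.39  0.04 ]
bowl [0.422 0.202 0.036]
jar [nan nan nan]
tower [ 0.509 -0.401  0.162]
LR rect c [643.7 144.8] s [110.9 110. ] a 2.6 circ [643.9 144.8] 56.9 medz 0.0744 251
LS rect c [ 649.  -132.6] s [132.7 131.1] a 4.5 circ [ 648.4 -132.4] 91.7 medz 0.0644 400
SS rect c [487.9  -8.6] s [72.9 71.9] a 1.6 circ [488.3  -8.3] 49.3 medz 0.0694 199
SR rect c [515.3 387.1] s [54.7 54.4] a 87.4 circ [517.  387.8] 29.0 medz 0.0641 127
0.5015087846389826 -0.36658225576764214
0.034 rect c [ 521.9 -393.1] s [150.6 154.1] a 20.8 circ [ 521.9 -392.9] 105.4 medz 0.0345 1282
0.068 rect c [ 515.8 -384.9] s [130.7 110. ] a 19.0 circ [ 518.4 -396.2] 67.1 medz 0.0683 743
0.102 rect c [ 517.2 -398.3] s [92.2 95.8] a 14.4 circ [ 517.2 -398.6] 65.3 medz 0.1024 698
0.136 rect c [ 515.2 -400.6] s [74.2 75.5] a 39.7 circ [ 514.7 -401.2] 38.5 medz 0.1364 822
rect c [ 514.6 -400.6] s [22.3 22.6] a 44.2 circ [ 514.3 -400. ] 12.2 medz 0.1625 103
side
0.034 rect c [ 521.1 -393.4] s [153.1 150.2] a 20.8 circ [ 520.3 -394. ] 105.1 medz 0.0351 1520
0.068 rect c [ 506.6 -400. ] s [106.6 130.8] a 19.0 circ [ 517.9 -396.2] 66.5 medz 0.0691 978
0.102 rect c [ 515.6 -397.7] s [95.4 92.8] a 14.6 circ [ 516.7 -398.5] 65.0 medz 0.103 818
0.136 rect c [ 512.9 -402.2] s [73.5 75.9] a 28.8 circ [ 515.2 -400.7] 39.7 medz 0.137 923
rect c [ 513.8 -401.3] s [23.  22.2] a 36.4 circ [ 513.5 -401.2] 12.3 medz 0.1623 157
```

View pics/tw.png

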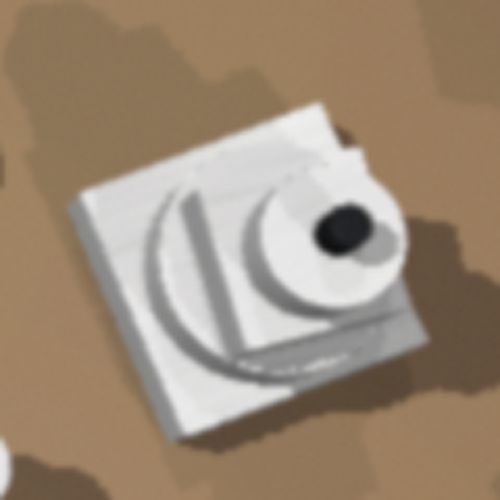

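```bash
cat >> h.py <<'E'
from scipy.spatial.transform import Rotation as Ro
def plan(*goals):
    """goals: (x,y,z,yaw of the jaw axis in deg); shares for rows of one call from the present pose"""
    s=bot.get_state();p=s['tcp_pos'];R=Ro.from_quat(np.roll(s['tcp_rot'],-1));q=p;Rq=R
    y=R.as_matrix()[:,1];print("tcp",p.round(4),"yaw",round(np.degrees(np.arctan2(y[1],y[0])),2),"gap",round(s['finger_gap'],4),"F",s['wrist_force'].round(1),"t",round(s['clock'],2),"q7",s['qpos'][6].round(2))
    for x,yy,z,a in goals:
        a=np.radians(a);Y=np.array([np.cos(a),np.sin(a),0]);Z=np.array([0,0,-1.]);T=Ro.from_matrix(np.stack([np.cross(Y,Z),Y,Z],1))
        g=np.array([x,yy,z]);n=max(np.linalg.norm(g-q)/.0417,np.degrees((Rq.inv()*T).magnitude())/7.16)
        print("travel",(R.inv().apply(g-p)/.8).round(4).tolist(),"rot",(np.degrees((R.inv()*T).as_rotvec())/120).round(4).tolist(),"rows",round(n,1));q=g;Rq=T
E
python3 -c "
from h import *
plan((.58,.1,.3,14),(.5145,-.401,.26,-38))"
```

```text
tcp [0.26   0.5951 0.2379] yaw 66.41 gap 0.088 F [-0.1 -0.5 -0.2] t 0.1 q7 -0.07
travel [-0.6143, -0.4073, -0.0769] rot [-0.0007, 0.0004, 0.4368] rows 14.2
travel [-0.7899, -1.0139, -0.0259] rot [-0.0005, 0.0007, 0.8701] rows 12.2
```

>>> arm_command([
  {"gripper":1,"travel":[-0.6143,-0.4073,-0.0769],"rot":[0,0,0.4368]},
  {"gripper":1,"travel":[-0.6143,-0.4073,-0.0769],"rot":[0,0,0.4368]},
  {"gripper":1,"travel":[-0.6143,-0.4073,-0.0769],"rot":[0,0,0.4368]},
  {"gripper":1,"travel":[-0.6143,-0.4073,-0.0769],"rot":[0,0,0.4368]},
  {"gripper":1,"travel":[-0.6143,-0.4073,-0.0769],"rot":[0,0,0.4368]},
  {"gripper":1,"travel":[-0.6143,-0.4073,-0.0769],"rot":[0,0,0.4368]},
  {"gripper":1,"travel":[-0.6143,-0.4073,-0.0769],"rot":[0,0,0.4368]},
  {"gripper":1,"travel":[-0.6143,-0.4073,-0.0769],"rot":[0,0,0.4368]},
  {"gripper":1,"travel":[-0.6143,-0.4073,-0.0769],"rot":[0,0,0.4368]},
  {"gripper":1,"travel":[-0.6143,-0.4073,-0.0769],"rot":[0,0,0.4368]},
  {"gripper":1,"travel":[-0.6143,-0.4073,-0.0769],"rot":[0,0,0.4368]},
  {"gripper":1,"travel":[-0.6143,-0.4073,-0.0769],"rot":[0,0,0.4368]},
  {"gripper":1,"travel":[-0.6143,-0.4073,-0.0769],"rot":[0,0,0.4368]},
  {"gripper":1,"travel":[-0.6143,-0.4073,-0.0769],"rot":[0,0,0.4368]},
  {"gripper":1,"travel":[-0.6143,-0.4073,-0.0769],"rot":[0,0,0.4368]},
  {"gripper":1,"travel":[-0.6143,-0.4073,-0.0769],"rot":[0,0,0.4368]},
])

```text
clock: 1.43
tcp_pos: [0.5816, 0.0959, 0.3004]
tcp_rot: [0.001, 0.618, 0.786, -0.0]
wrist_force: [0.1, -0.6, 0.2]
finger_gap: 0.0883
```

```bash
python3 -c "
from h import *
plan((.5145,-.401,.26,-38))"
```

```text
tcp [0.5816 0.0959 0.3004] yaw 13.6 gap 0.0883 F [ 0.1 -0.6  0.2] t 1.43 q7 0.14
travel [-0.5839, -0.2275, 0.0516] rot [0.0007, 0.0009, 0.43] rows 12.1
```

>>> arm_command([
  {"gripper":1,"travel":[-0.584,-0.2275,0.0516],"rot":[0,0,0.43]},
  {"gripper":1,"travel":[-0.584,-0.2275,0.0516],"rot":[0,0,0.43]},
  {"gripper":1,"travel":[-0.584,-0.2275,0.0516],"rot":[0,0,0.43]},
  {"gripper":1,"travel":[-0.584,-0.2275,0.0516],"rot":[0,0,0.43]},
  {"gripper":1,"travel":[-0.584,-0.2275,0.0516],"rot":[0,0,0.43]},
  {"gripper":1,"travel":[-0.584,-0.2275,0.0516],"rot":[0,0,0.43]},
  {"gripper":1,"travel":[-0.584,-0.2275,0.0516],"rot":[0,0,0.43]},
  {"gripper":1,"travel":[-0.584,-0.2275,0.0516],"rot":[0,0,0.43]},
  {"gripper":1,"travel":[-0.584,-0.2275,0.0516],"rot":[0,0,0.43]},
  {"gripper":1,"travel":[-0.584,-0.2275,0.0516],"rot":[0,0,0.43]},
  {"gripper":1,"travel":[-0.584,-0.2275,0.0516],"rot":[0,0,0.43]},
  {"gripper":1,"travel":[-0.584,-0.2275,0.0516],"rot":[0,0,0.43]},
  {"gripper":1,"travel":[-0.584,-0.2275,0.0516],"rot":[0,0,0.43]},
  {"gripper":1,"travel":[-0.584,-0.2275,0.0516],"rot":[0,0,0.43]},
  {"gripper":1,"travel":[-0.584,-0.2275,0.0516],"rot":[0,0,0.43]},
  {"gripper":1,"travel":[-0.584,-0.2275,0.0516],"rot":[0,0,0.43]},
  {"gripper":1,"travel":[-0.584,-0.2275,0.0516],"rot":[0,0,0.43]},
])

```text
clock: 2.85
tcp_pos: [0.518, -0.3942, 0.2589]
tcp_rot: [-0.001, 0.896, 0.443, 0.001]
wrist_force: [-0.1, -1.3, -0.1]
finger_gap: 0.0879
```

```bash
python3 -c "
from h import *
p,d=bot.read_camera('wrist');c=bot.get_calibration('wrist');cv2.imwrite('pics/w1.png',p[:,:,::-1])
W=cloud(d,c)
print(*rect(band(W,.5145,-.401,.1,.156,.168)));print(*rect(band(W,.5145,-.401,.06,.13,.142)))
plan((.5145,-.401,.26,-38),(.5145,-.401,.1395,-38))"
```

```text
rect c [ 514.7 -401.6] s [22.9 22.5] a 52.0 circ [ 514.3 -401.9] 12.0 medz 0.1628 678
rect c [ 514.5 -401.9] s [74.8 75.3] a 52.8 circ [ 514.2 -402.1] 38.0 medz 0.137 4807
tcp [ 0.5178 -0.3946  0.259 ] yaw -37.42 gap 0.088 F [ 0.4 -0.9  0.3] t 2.9 q7 0.23
travel [-0.0088, 0.0016, -0.0012] rot [-0.0001, -0.0006, 0.0048] rows 0.2
travel [-0.009, 0.0016, 0.1494] rot [-0.0001, -0.0006, 0.0048] rows 2.9
```

View pics/w1.png

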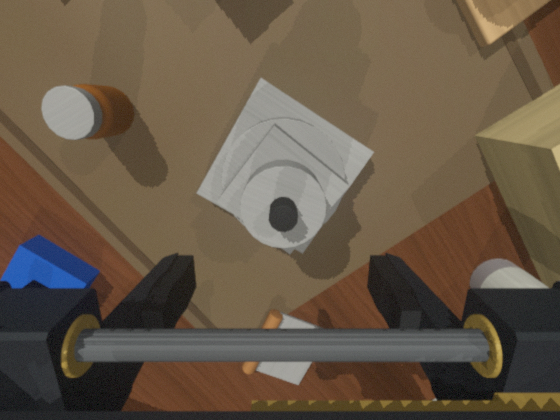

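>>> arm_command([
  {"gripper":1,"travel":[0,0,0],"rot":[0,0,0]},
  {"gripper":1,"travel":[0,0,0],"rot":[0,0,0]},
  {"gripper":1,"travel":[0,0,0],"rot":[0,0,0]},
])

```text
clock: 3.15
tcp_pos: [0.5167, -0.3965, 0.2591]
tcp_rot: [0.0, 0.897, 0.442, 0.0]
wrist_force: [0.5, -0.7, -0.4]
finger_gap: 0.0882
```

```bash
python3 -c "
from h import *
plan((.5143,-.402,.20,-38),(.5143,-.402,.1395,-38))"
```

```text
tcp [ 0.5167 -0.3965  0.2591] yaw -37.57 gap 0.0882 F [ 0.5 -0.7 -0.4] t 3.15 q7 0.23
travel [-0.0073, 0.0018, 0.0739] rot [0.0001, -0.0001, 0.0036] rows 1.4
travel [-0.0073, 0.0018, 0.1495] rot [0.0001, -0.0001, 0.0036] rows 1.5
```

>>> arm_command([
  {"gripper":1,"travel":[-0.0073,0.0018,0.074],"rot":[0,0,0.0036]},
  {"gripper":1,"travel":[-0.0073,0.0018,0.074],"rot":[0,0,0.0036]},
  {"gripper":1,"travel":[-0.0073,0.0018,0.074],"rot":[0,0,0.0036]},
  {"gripper":1,"travel":[-0.0073,0.0018,0.074],"rot":[0,0,0.0036]},
  {"gripper":1,"travel":[-0.0073,0.0018,0.074],"rot":[0,0,0.0036]},
  {"gripper":1,"travel":[-0.0073,0.0018,0.074],"rot":[0,0,0.0036]},
])

```text
clock: 3.65
tcp_pos: [0.5149, -0.4032, 0.2017]
tcp_rot: [0.001, 0.899, 0.438, 0.001]
wrist_force: [0.9, -0.7, 1.4]
finger_gap: 0.0882
```

```bash
python3 -c "
from h import *
plan((.5143,-.402,.1395,-38))"
```

```text
tcp [ 0.5149 -0.4032  0.2017] yaw -38.03 gap 0.0882 F [ 0.9 -0.7  1.4] t 3.65 q7 0.26
travel [0.0007, -0.0018, 0.0777] rot [0.0014, -0.0001, -0.0002] rows 1.5
```

>>> arm_command([
  {"gripper":1,"travel":[0.0007,-0.001,0.077],"rot":[0,0,0]},
  {"gripper":1,"travel":[0.0007,-0.001,0.077],"rot":[0,0,0]},
  {"gripper":1,"travel":[0.0007,-0.001,0.077],"rot":[0,0,0]},
  {"gripper":1,"travel":[0.0007,-0.001,0.077],"rot":[0,0,0]},
  {"gripper":1,"travel":[0.0007,-0.001,0.077],"rot":[0,0,0]},
  {"gripper":0,"travel":[0.0007,-0.001,0.077],"rot":[0,0,0]},
  {"gripper":0,"travel":[0.0007,-0.001,0.077],"rot":[0,0,0]},
  {"gripper":0,"travel":[0.0007,-0.001,0.077],"rot":[0,0,0]},
  {"gripper":0,"travel":[0.0007,-0.001,0.077],"rot":[0,0,0]},
  {"gripper":0,"travel":[0.0007,-0.001,0.077],"rot":[0,0,0]},
  {"gripper":0,"travel":[0.0007,-0.001,0.077],"rot":[0,0,0]},
  {"gripper":0,"travel":[0.0007,-0.001,0.077],"rot":[0,0,0]},
], newtons=30)

```text
clock: 4.65
tcp_pos: [0.5138, -0.4016, 0.1382]
tcp_rot: [0.0, 0.899, 0.438, -0.0]
wrist_force: [-0.3, 0.1, -0.3]
finger_gap: 0.0437
```

```bash
python3 -c "
from h import *
plan((.5143,-.402,.26,-38),(.6,.08,.26,8))"
```

```text
tcp [ 0.5138 -0.4016  0.1382] yaw -38.04 gap 0.0437 F [-0.3  0.1 -0.3] t 4.65 q7 0.29
travel [-0.0, 0.0009, -0.1523] rot [0.0, 0.0, -0.0003] rows 2.9
travel [0.5405, -0.286, -0.1523] rot [-0.0, 0.0, -0.3837] rows 11.7
```

>>> arm_command([
  {"gripper":0,"travel":[0,0,0],"rot":[0,0,0]},
  {"gripper":0,"travel":[0,0,0],"rot":[0,0,0]},
  {"gripper":0,"travel":[0,0,0],"rot":[0,0,0]},
  {"gripper":0,"travel":[0,0,0],"rot":[0,0,0]},
  {"gripper":0,"travel":[0,0,0],"rot":[0,0,0]},
  {"gripper":0,"travel":[0,0,0],"rot":[0,0,0]},
  {"gripper":0,"travel":[0,0,0],"rot":[0,0,0]},
])

```text
clock: 5.23
tcp_pos: [0.5137, -0.4016, 0.1381]
tcp_rot: [0.0, 0.899, 0.438, -0.0]
wrist_force: [-0.5, -0.8, -0.1]
finger_gap: 0.023
```

```bash
python3 -c "
from h import *
plan((.5143,-.402,.26,-38),(.6,.08,.26,8))"
```

```text
tcp [ 0.5137 -0.4016  0.1381] yaw -38.04 gap 0.023 F [-0.5 -0.8 -0.1] t 5.23 q7 0.29
travel [0.0, 0.0009, -0.1523] rot [-0.0, 0.0, -0.0003] rows 2.9
travel [0.5405, -0.286, -0.1523] rot [-0.0, 0.0, -0.3837] rows 11.7
```

>>> arm_command([
  {"gripper":0,"travel":[0,0,-0.04],"rot":[0,0,0]},
  {"gripper":0,"travel":[0,0,-0.08],"rot":[0,0,0]},
  {"gripper":0,"travel":[0,0,-0.12],"rot":[0,0,0]},
  {"gripper":0,"travel":[0,0,-0.1523],"rot":[0,0,0]},
  {"gripper":0,"travel":[0.5405,-0.286,-0.1523],"rot":[0,0,-0.3837]},
  {"gripper":0,"travel":[0.5405,-0.286,-0.1523],"rot":[0,0,-0.3837]},
  {"gripper":0,"travel":[0.5405,-0.286,-0.1523],"rot":[0,0,-0.3837]},
  {"gripper":0,"travel":[0.5405,-0.286,-0.1523],"rot":[0,0,-0.3837]},
  {"gripper":0,"travel":[0.5405,-0.286,-0.1523],"rot":[0,0,-0.3837]},
  {"gripper":0,"travel":[0.5405,-0.286,-0.1523],"rot":[0,0,-0.3837]},
  {"gripper":0,"travel":[0.5405,-0.286,-0.1523],"rot":[0,0,-0.3837]},
  {"gripper":0,"travel":[0.5405,-0.286,-0.1523],"rot":[0,0,-0.3837]},
  {"gripper":0,"travel":[0.5405,-0.286,-0.1523],"rot":[0,0,-0.3837]},
  {"gripper":0,"travel":[0.5405,-0.286,-0.1523],"rot":[0,0,-0.3837]},
  {"gripper":0,"travel":[0.5405,-0.286,-0.1523],"rot":[0,0,-0.3837]},
  {"gripper":0,"travel":[0.5405,-0.286,-0.1523],"rot":[0,0,-0.3837]},
  {"gripper":0,"travel":[0.5405,-0.286,-0.1523],"rot":[0,0,-0.3837]},
  {"gripper":0,"travel":[0.5405,-0.286,-0.1523],"rot":[0,0,-0.3837]},
])

```text
clock: 6.73
tcp_pos: [0.5998, 0.0824, 0.2596]
tcp_rot: [-0.0, 0.654, 0.756, -0.0]
wrist_force: [-0.5, -0.6, -0.5]
finger_gap: 0.023
```

```bash
python3 -c "
from h import *
plan((.516,.3875,.22,37),(.516,.3875,.14,37))"
```

```text
tcp [0.5998 0.0824 0.2596] yaw 8.25 gap 0.023 F [-0.5 -0.6 -0.5] t 6.73 q7 0.1
travel [0.3925, -0.0489, 0.0497] rot [-0.0002, -0.0002, -0.2396] rows 7.6
travel [0.3924, -0.0489, 0.1497] rot [-0.0002, -0.0002, -0.2396] rows 1.9
```

>>> arm_command([
  {"gripper":0,"travel":[0.3925,-0.0489,0.0497],"rot":[0,0,-0.24]},
  {"gripper":0,"travel":[0.3925,-0.0489,0.0497],"rot":[0,0,-0.24]},
  {"gripper":0,"travel":[0.3925,-0.0489,0.0497],"rot":[0,0,-0.24]},
  {"gripper":0,"travel":[0.3925,-0.0489,0.0497],"rot":[0,0,-0.24]},
  {"gripper":0,"travel":[0.3925,-0.0489,0.0497],"rot":[0,0,-0.24]},
  {"gripper":0,"travel":[0.3925,-0.0489,0.0497],"rot":[0,0,-0.24]},
  {"gripper":0,"travel":[0.3925,-0.0489,0.0497],"rot":[0,0,-0.24]},
  {"gripper":0,"travel":[0.3925,-0.0489,0.0497],"rot":[0,0,-0.24]},
  {"gripper":0,"travel":[0.3925,-0.0489,0.1],"rot":[0,0,-0.24]},
  {"gripper":0,"travel":[0.3925,-0.0489,0.13],"rot":[0,0,-0.24]},
  {"gripper":0,"travel":[0.3925,-0.0489,0.1497],"rot":[0,0,-0.24]},
  {"gripper":0,"travel":[0.3925,-0.0489,0.1497],"rot":[0,0,-0.24]},
  {"gripper":0,"travel":[0.3925,-0.0489,0.1497],"rot":[0,0,-0.24]},
  {"gripper":0,"travel":[0.3925,-0.0489,0.1497],"rot":[0,0,-0.24]},
])

```text
clock: 7.9
tcp_pos: [0.5191, 0.3847, 0.1417]
tcp_rot: [0.001, 0.449, 0.894, 0.001]
wrist_force: [0.8, 0.5, -0.6]
finger_gap: 0.0233
```

```bash
python3 -c "
from h import *
f=bot.get_calibration('side')
p,d=bot.read_camera('side');W=cloud(d,f)
Q=band(W,.516,.3875,.06,.07,.145);print(*rect(Q[(Q[:,2]>.130)]) if (Q[:,2]>.13).sum()>5 else '')
print('skirt',*rect(Q[Q[:,2]>.1])); print('tin',*rect(band(W,.516,.3875,.045,.058,.068)) )
plan((.516,.3875,.072,37))
cv2.imwrite('pics/s1.png',cv2.resize(p[90:230,150:310,::-1],None,fx=4,fy=4))"
```

```text
rect c [517.4 381.4] s [70.9 72.2] a 56.6 circ [519.6 383.4] 39.9 medz 0.1404 236
skirt rect c [516.6 380.1] s [71.2 75.4] a 53.1 circ [519.4 382.8] 40.2 medz 0.1338 407
tin rect c [518.6 388.8] s [55.9 58.2] a 2.4 circ [515.9 386.5] 32.1 medz 0.0628 105
tcp [0.5191 0.3852 0.142 ] yaw 36.73 gap 0.0232 F [-0.4  0.1 -0.5] t 7.95 q7 0.04
travel [0.0046, -0.0016, 0.0875] rot [0.0013, 0.0002, -0.0023] rows 1.7
```

View pics/s1.png

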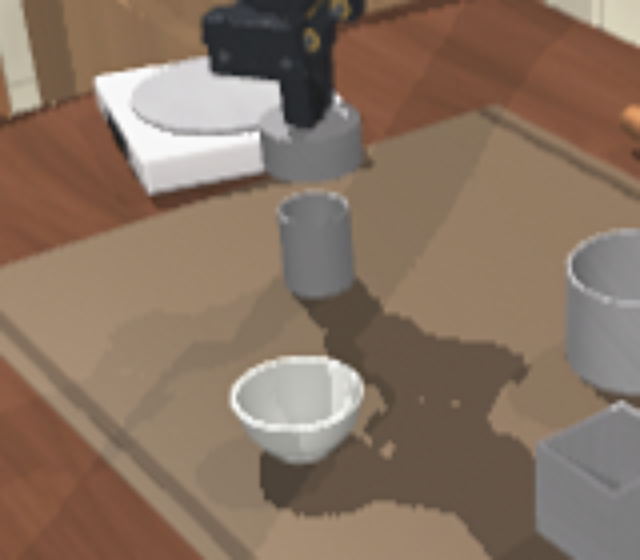

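>>> arm_command([
  {"gripper":0,"travel":[0.0046,-0.0016,0],"rot":[0.001,0,-0.002]},
  {"gripper":0,"travel":[0.0046,-0.0016,0],"rot":[0.001,0,-0.002]},
  {"gripper":0,"travel":[0.0046,-0.0016,0],"rot":[0.001,0,-0.002]},
  {"gripper":0,"travel":[0.0046,-0.0016,0.02],"rot":[0.001,0,-0.002]},
  {"gripper":0,"travel":[0.0046,-0.0016,0.03],"rot":[0.001,0,-0.002]},
  {"gripper":0,"travel":[0.0046,-0.0016,0.03],"rot":[0.001,0,-0.002]},
  {"gripper":0,"travel":[0.0046,-0.0016,0.03],"rot":[0.001,0,-0.002]},
])

```text
clock: 8.53
tcp_pos: [0.514, 0.3874, 0.1159]
tcp_rot: [-0.001, 0.446, 0.895, -0.002]
wrist_force: [0.2, 0.5, -0.9]
finger_gap: 0.023
```

```bash
python3 -c "
from h import *
plan((.516,.3875,.072,37))"
```

```text
tcp [0.514  0.3874 0.1159] yaw 37.04 gap 0.023 F [ 0.2  0.5 -0.9] t 8.53 q7 0.05
travel [-0.0014, 0.0023, 0.0548] rot [-0.0016, 0.0001, 0.0004] rows 1.1
```

>>> arm_command([
  {"gripper":0,"travel":[-0.0014,0.002,0],"rot":[-0.001,0,0]},
  {"gripper":0,"travel":[-0.0014,0.002,0.02],"rot":[-0.001,0,0]},
  {"gripper":0,"travel":[-0.0014,0.002,0.04],"rot":[-0.001,0,0]},
  {"gripper":0,"travel":[-0.0014,0.002,0.054],"rot":[-0.001,0,0]},
  {"gripper":0,"travel":[-0.0014,0.002,0.054],"rot":[-0.001,0,0]},
  {"gripper":0,"travel":[-0.0014,0.002,0.054],"rot":[-0.001,0,0]},
  {"gripper":0,"travel":[-0.0014,0.002,0.054],"rot":[-0.001,0,0]},
])

```text
clock: 9.12
tcp_pos: [0.5167, 0.3879, 0.0738]
tcp_rot: [0.0, 0.446, 0.895, 0.0]
wrist_force: [-0.0, 0.2, -0.4]
finger_gap: 0.0232
```

```bash
python3 -c "
from h import *
plan((.516,.3875,.072,37),(.516,.3875,.22,37),(.58,-.08,.26,-8))"
```

```text
tcp [0.5167 0.3879 0.0738] yaw 37.04 gap 0.0232 F [-0.   0.2 -0.4] t 9.12 q7 0.06
travel [0.0001, -0.001, 0.0023] rot [0.0004, 0.0, 0.0004] rows 0.0
travel [0.0001, -0.0008, -0.1827] rot [0.0004, 0.0, 0.0004] rows 3.5
travel [-0.5145, -0.289, -0.233] rot [0.0004, -0.0001, 0.3754] rows 11.4
```

>>> arm_command([
  {"gripper":0,"travel":[0,-0.0005,0.0025],"rot":[0,0,0]},
  {"gripper":0,"travel":[0,-0.0005,0.0025],"rot":[0,0,0]},
  {"gripper":1,"travel":[0,-0.0005,0.0025],"rot":[0,0,0]},
  {"gripper":1,"travel":[0,-0.0005,0.0025],"rot":[0,0,0]},
  {"gripper":1,"travel":[0,-0.0005,0.0025],"rot":[0,0,0]},
  {"gripper":1,"travel":[0,-0.0005,0.0025],"rot":[0,0,0]},
  {"gripper":1,"travel":[0,-0.0005,0.0025],"rot":[0,0,0]},
  {"gripper":1,"travel":[0,-0.0005,0.0025],"rot":[0,0,0]},
  {"gripper":1,"travel":[0,-0.0005,-0.02],"rot":[0,0,0]},
  {"gripper":1,"travel":[0,-0.0005,-0.07],"rot":[0,0,0]},
  {"gripper":1,"travel":[0,-0.0005,-0.12],"rot":[0,0,0]},
  {"gripper":1,"travel":[0,-0.0005,-0.18],"rot":[0,0,0]},
  {"gripper":1,"travel":[0,-0.0005,-0.18],"rot":[0,0,0]},
  {"gripper":1,"travel":[0,-0.0005,-0.18],"rot":[0,0,0]},
])

```text
clock: 10.28
tcp_pos: [0.5177, 0.3887, 0.2209]
tcp_rot: [0.001, 0.446, 0.895, 0.003]
wrist_force: [0.1, 1.1, -0.1]
finger_gap: 0.0882
```

```bash
python3 -c "
from h import *
plan((.58,-.02,.26,15))"
```

```text
tcp [0.5177 0.3887 0.2209] yaw 37.04 gap 0.0882 F [ 0.1  1.1 -0.1] t 10.28 q7 0.03
travel [-0.4547, -0.2453, -0.0509] rot [0.0033, -0.0009, 0.1836] rows 10.0
```

>>> arm_command([
  {"gripper":1,"travel":[-0.4547,-0.2453,-0.051],"rot":[0.001,0,0.184]},
  {"gripper":1,"travel":[-0.4547,-0.2453,-0.051],"rot":[0.001,0,0.184]},
  {"gripper":1,"travel":[-0.4547,-0.2453,-0.051],"rot":[0.001,0,0.184]},
  {"gripper":1,"travel":[-0.4547,-0.2453,-0.051],"rot":[0.001,0,0.184]},
  {"gripper":1,"travel":[-0.4547,-0.2453,-0.051],"rot":[0.001,0,0.184]},
  {"gripper":1,"travel":[-0.4547,-0.2453,-0.051],"rot":[0.001,0,0.184]},
  {"gripper":1,"travel":[-0.4547,-0.2453,-0.051],"rot":[0.001,0,0.184]},
  {"gripper":1,"travel":[-0.4547,-0.2453,-0.051],"rot":[0.001,0,0.184]},
  {"gripper":1,"travel":[-0.4547,-0.2453,-0.051],"rot":[0.001,0,0.184]},
  {"gripper":1,"travel":[-0.4547,-0.2453,-0.051],"rot":[0.001,0,0.184]},
  {"gripper":1,"travel":[-0.4547,-0.2453,-0.051],"rot":[0.001,0,0.184]},
  {"gripper":1,"travel":[-0.4547,-0.2453,-0.051],"rot":[0.001,0,0.184]},
])

```text
clock: 11.28
tcp_pos: [0.5776, -0.0243, 0.2564]
tcp_rot: [-0.001, 0.611, 0.791, -0.002]
wrist_force: [-1.2, 1.0, 0.1]
finger_gap: 0.0882
```

```bash
python3 -c "
from h import *
p,d=bot.read_camera('top');W=cloud(d,bot.get_calibration('top'))
print('SRlid',*rect(band(W,.516,.3875,.06,.062,.076)));print('SRknob',*rect(band(W,.516,.3875,.06,.09,.10)))
for z in(.034,.068,.102,.128):print(*rect(band(W,.517,-.398,.11,z-.007,z+.007)))
plan((.5165,-.398,.2,14.5))"
```

```text
SRlid rect c [514.9 386.8] s [75.2 75.4] a 70.3 circ [515.1 386.8] 38.6 medz 0.0691 739
SRknob rect c [514.9 386.3] s [22.4 22.3] a 75.2 circ [514.5 386.7] 12.1 medz 0.0947 90
rect c [ 522.  -393.4] s [150.6 153.7] a 20.9 circ [ 521.6 -394. ] 105.8 medz 0.0344 1272
rect c [ 518.1 -393.9] s [130.9 126.6] a 46.4 circ [ 519.  -395.8] 67.0 medz 0.0685 745
rect c [ 517.1 -397.5] s [92.6 95.8] a 14.6 circ [ 516.8 -398. ] 64.4 medz 0.1025 1544
rect c [ 516.8 -397.3] s [24.2 25.7] a 18.0 circ [ 516.9 -397.7] 15.8 medz 0.1281 126
tcp [ 0.5775 -0.0215  0.2562] yaw 14.86 gap 0.0884 F [ 0.3  1.4 -0.3] t 11.33 q7 0.38
travel [-0.4353, -0.1941, 0.0711] rot [-0.0022, -0.0001, 0.003] rows 9.2
```

>>> arm_command([
  {"gripper":1,"travel":[-0.4353,-0.1941,0.071],"rot":[-0.002,0,0]},
  {"gripper":1,"travel":[-0.4353,-0.1941,0.071],"rot":[-0.002,0,0]},
  {"gripper":1,"travel":[-0.4353,-0.1941,0.071],"rot":[-0.002,0,0]},
  {"gripper":1,"travel":[-0.4353,-0.1941,0.071],"rot":[-0.002,0,0]},
  {"gripper":1,"travel":[-0.4353,-0.1941,0.071],"rot":[-0.002,0,0]},
  {"gripper":1,"travel":[-0.4353,-0.1941,0.071],"rot":[-0.002,0,0]},
  {"gripper":1,"travel":[-0.4353,-0.1941,0.071],"rot":[-0.002,0,0]},
  {"gripper":1,"travel":[-0.4353,-0.1941,0.071],"rot":[-0.002,0,0]},
  {"gripper":1,"travel":[-0.4353,-0.1941,0.071],"rot":[-0.002,0,0]},
  {"gripper":1,"travel":[-0.4353,-0.1941,0.071],"rot":[-0.002,0,0]},
  {"gripper":1,"travel":[-0.4353,-0.1941,0.071],"rot":[-0.002,0,0]},
  {"gripper":1,"travel":[-0.4353,-0.1941,0.071],"rot":[-0.002,0,0]},
  {"gripper":1,"travel":[-0.4353,-0.1941,0.071],"rot":[-0.002,0,0]},
  {"gripper":1,"travel":[-0.4353,-0.1941,0.071],"rot":[-0.002,0,0]},
  {"gripper":1,"travel":[-0.4353,-0.1941,0.071],"rot":[-0.002,0,0]},
  {"gripper":1,"travel":[-0.4353,-0.1941,0.071],"rot":[-0.002,0,0]},
])

```text
clock: 12.67
tcp_pos: [0.5191, -0.3963, 0.2017]
tcp_rot: [0.001, 0.608, 0.794, 0.001]
wrist_force: [0.6, -0.1, -0.3]
finger_gap: 0.088
```

```bash
python3 -c "
from h import *
plan((.5167,-.398,.104,14.5))"
```

```text
tcp [ 0.5191 -0.3963  0.2017] yaw 15.08 gap 0.088 F [ 0.6 -0.1 -0.3] t 12.67 q7 1.07
travel [-0.0013, -0.0037, 0.1221] rot [0.0013, 0.0001, 0.0049] rows 2.3
```

>>> arm_command([
  {"gripper":1,"travel":[-0.0013,-0.0035,0.04],"rot":[0.001,0,0.005]},
  {"gripper":1,"travel":[-0.0013,-0.0035,0.08],"rot":[0.001,0,0.005]},
  {"gripper":1,"travel":[-0.0013,-0.0035,0.11],"rot":[0.001,0,0.005]},
  {"gripper":1,"travel":[-0.0013,-0.0035,0.121],"rot":[0.001,0,0.005]},
  {"gripper":1,"travel":[-0.0013,-0.0035,0.121],"rot":[0.001,0,0.005]},
  {"gripper":0.5,"travel":[-0.0013,-0.0035,0.121],"rot":[0.001,0,0.005]},
  {"gripper":0.5,"travel":[-0.0013,-0.0035,0.121],"rot":[0.001,0,0.005]},
  {"gripper":0.5,"travel":[-0.0013,-0.0035,0.121],"rot":[0.001,0,0.005]},
  {"gripper":0.5,"travel":[-0.0013,-0.0035,0.121],"rot":[0.001,0,0.005]},
  {"gripper":0.5,"travel":[-0.0013,-0.0035,0.121],"rot":[0.001,0,0.005]},
  {"gripper":0.5,"travel":[-0.0013,-0.0035,0.121],"rot":[0.001,0,0.005]},
])

```text
clock: 13.58
tcp_pos: [0.5161, -0.3995, 0.105]
tcp_rot: [0.0, 0.613, 0.79, -0.0]
wrist_force: [-0.0, 0.3, -0.4]
finger_gap: 0.0502
```

```bash
python3 -c "
from h import *
plan((.5167,-.398,.104,14.5))"
```

```text
tcp [ 0.5161 -0.3995  0.105 ] yaw 14.36 gap 0.0502 F [-0.   0.3 -0.4] t 13.58 q7 1.11
travel [0.0016, 0.0012, 0.0012] rot [0.0001, 0.0003, -0.0011] rows 0.0
```

>>> arm_command([
  {"gripper":0.4,"travel":[0.0016,0.0012,0.001],"rot":[0,0,0]},
  {"gripper":0,"travel":[0.0016,0.0012,0.001],"rot":[0,0,0]},
  {"gripper":0,"travel":[0.0016,0.0012,0.001],"rot":[0,0,0]},
  {"gripper":0,"travel":[0.0016,0.0012,0.001],"rot":[0,0,0]},
  {"gripper":0,"travel":[0.0016,0.0012,0.001],"rot":[0,0,0]},
  {"gripper":0,"travel":[0.0016,0.0012,0.001],"rot":[0,0,0]},
  {"gripper":0,"travel":[0.0016,0.0012,0.001],"rot":[0,0,0]},
  {"gripper":0,"travel":[0.0016,0.0012,0.001],"rot":[0,0,0]},
])

```text
clock: 14.25
tcp_pos: [0.5166, -0.3979, 0.1038]
tcp_rot: [0.0, 0.613, 0.79, -0.0]
wrist_force: [0.1, 0.7, -0.2]
finger_gap: 0.0237
```

```bash
python3 -c "
from h import *
plan((.5167,-.398,.25,14.5),(.488,-.0085,.20,1.6))"
```

```text
tcp [ 0.5166 -0.3979  0.1038] yaw 14.36 gap 0.0237 F [ 0.1  0.7 -0.2] t 14.25 q7 1.11
travel [-0.0002, 0.0001, -0.1827] rot [0.0, 0.0001, -0.0012] rows 3.5
travel [0.4804, 0.0861, -0.1203] rot [0.0, 0.0001, 0.1063] rows 9.4
```

>>> arm_command([
  {"gripper":0,"travel":[0,0,-0.04],"rot":[0,0,0]},
  {"gripper":0,"travel":[0,0,-0.08],"rot":[0,0,0]},
  {"gripper":0,"travel":[0,0,-0.12],"rot":[0,0,0]},
  {"gripper":0,"travel":[0,0,-0.17],"rot":[0,0,0]},
  {"gripper":0,"travel":[0.4804,0.0861,-0.12],"rot":[0,0,0.106]},
  {"gripper":0,"travel":[0.4804,0.0861,-0.12],"rot":[0,0,0.106]},
  {"gripper":0,"travel":[0.4804,0.0861,-0.12],"rot":[0,0,0.106]},
  {"gripper":0,"travel":[0.4804,0.0861,-0.12],"rot":[0,0,0.106]},
  {"gripper":0,"travel":[0.4804,0.0861,-0.12],"rot":[0,0,0.106]},
  {"gripper":0,"travel":[0.4804,0.0861,-0.12],"rot":[0,0,0.106]},
  {"gripper":0,"travel":[0.4804,0.0861,-0.12],"rot":[0,0,0.106]},
  {"gripper":0,"travel":[0.4804,0.0861,-0.12],"rot":[0,0,0.106]},
  {"gripper":0,"travel":[0.4804,0.0861,-0.12],"rot":[0,0,0.106]},
  {"gripper":0,"travel":[0.4804,0.0861,-0.12],"rot":[0,0,0.106]},
  {"gripper":0,"travel":[0.4804,0.0861,-0.12],"rot":[0,0,0.106]},
  {"gripper":0,"travel":[0.4804,0.0861,-0.12],"rot":[0,0,0.106]},
  {"gripper":0,"travel":[0.4804,0.0861,-0.12],"rot":[0,0,0.106]},
  {"gripper":0,"travel":[0.4804,0.0861,-0.12],"rot":[0,0,0.106]},
  {"gripper":0,"travel":[0.4804,0.0861,-0.12],"rot":[0,0,0.106]},
  {"gripper":0,"travel":[0.4804,0.0861,-0.12],"rot":[0,0,0.106]},
])

```text
clock: 15.92
tcp_pos: [0.4881, -0.0098, 0.1999]
tcp_rot: [0.0, 0.698, 0.716, -0.0]
wrist_force: [-0.5, 0.0, -1.3]
finger_gap: 0.0236
```

```bash
python3 -c "
from h import *
plan((.488,-.0085,.12,1.6))"
```

```text
tcp [ 0.4881 -0.0098  0.1999] yaw 1.52 gap 0.0236 F [-0.5  0.  -1.3] t 15.92 q7 0.14
travel [0.0016, -0.0001, 0.0998] rot [0.0002, 0.0003, -0.0006] rows 1.9
```

>>> arm_command([
  {"gripper":0,"travel":[0.0016,0,0.04],"rot":[0,0,0]},
  {"gripper":0,"travel":[0.0016,0,0.08],"rot":[0,0,0]},
  {"gripper":0,"travel":[0.0016,0,0.095],"rot":[0,0,0]},
  {"gripper":0,"travel":[0.0016,0,0.095],"rot":[0,0,0]},
  {"gripper":0,"travel":[0.0016,0,0.095],"rot":[0,0,0]},
  {"gripper":0,"travel":[0.0016,0,0.095],"rot":[0,0,0]},
])

```text
clock: 16.42
tcp_pos: [0.4889, -0.0077, 0.1247]
tcp_rot: [0.001, 0.697, 0.717, 0.001]
wrist_force: [0.4, 0.1, -1.4]
finger_gap: 0.0236
```

```bash
python3 -c "
from h import *
p,d=bot.read_camera('side');cv2.imwrite('pics/s2.png',cv2.resize(p[150:270,240:380,::-1],None,fx=4,fy=4))
plan((.488,-.0085,.0765,1.6))"
```

```text
tcp [ 0.489  -0.0075  0.125 ] yaw 1.61 gap 0.0238 F [ 0.9  0.  -0.1] t 16.47 q7 0.21
travel [-0.0011, -0.0015, 0.0606] rot [0.0012, 0.0001, 0.0001] rows 1.2
```

View pics/s2.png

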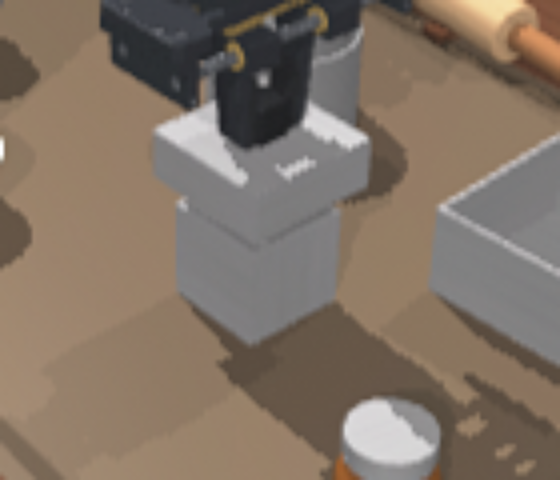

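Lid hovers over the small square tin, symmetric overhang both sides. Lower and release.

>>> arm_command([
  {"gripper":0,"travel":[-0.001,-0.001,0.01],"rot":[0,0,0]},
  {"gripper":0,"travel":[-0.001,-0.001,0.03],"rot":[0,0,0]},
  {"gripper":0,"travel":[-0.001,-0.001,0.05],"rot":[0,0,0]},
  {"gripper":0,"travel":[-0.001,-0.001,0.06],"rot":[0,0,0]},
  {"gripper":0,"travel":[-0.001,-0.001,0.061],"rot":[0,0,0]},
  {"gripper":0,"travel":[-0.001,-0.001,0.061],"rot":[0,0,0]},
  {"gripper":0,"travel":[-0.001,-0.001,0.061],"rot":[0,0,0]},
])

```text
clock: 17.05
tcp_pos: [0.4875, -0.0082, 0.0753]
tcp_rot: [0.0, 0.697, 0.717, 0.0]
wrist_force: [0.7, 0.5, -0.6]
finger_gap: 0.0238
```

```bash
python3 -c "
from h import *
plan((.488,-.0085,.0765,1.6))"
```

```text
tcp [ 0.4875 -0.0082  0.0753] yaw 1.64 gap 0.0238 F [ 0.7  0.5 -0.6] t 17.05 q7 0.26
travel [-0.0004, 0.0006, -0.0016] rot [0.0004, 0.0002, 0.0003] rows 0.0
```

>>> arm_command([
  {"gripper":1,"travel":[0,0,0],"rot":[0,0,0]},
  {"gripper":1,"travel":[0,0,0],"rot":[0,0,0]},
  {"gripper":1,"travel":[0,0,0],"rot":[0,0,0]},
  {"gripper":1,"travel":[0,0,0],"rot":[0,0,0]},
  {"gripper":1,"travel":[0,0,0],"rot":[0,0,0]},
  {"gripper":1,"travel":[0,0,0],"rot":[0,0,0]},
  {"gripper":1,"travel":[0,0,-0.02],"rot":[0,0,0]},
  {"gripper":1,"travel":[0,0,-0.07],"rot":[0,0,0]},
  {"gripper":1,"travel":[0,0,-0.12],"rot":[0,0,0]},
  {"gripper":1,"travel":[0,0,-0.17],"rot":[0,0,0]},
  {"gripper":1,"travel":[0,0,-0.2],"rot":[0,0,0]},
  {"gripper":1,"travel":[0,0,-0.2],"rot":[0,0,0]},
  {"gripper":1,"travel":[0,0,-0.2],"rot":[0,0,0]},
])

```text
clock: 18.13
tcp_pos: [0.4879, -0.0078, 0.236]
tcp_rot: [0.001, 0.697, 0.717, 0.001]
wrist_force: [0.6, 0.3, -0.7]
finger_gap: 0.0882
```

```bash
python3 -c "
from h import *
p,d=bot.read_camera('top');W=cloud(d,bot.get_calibration('top'))
p2,d2=bot.read_camera('side');W2=cloud(d2,bot.get_calibration('side'))
for w in (W,W2):
  for z in(.034,.068,.094):print(*rect(band(w,.518,-.395,.11,z-.007,z+.007)))
  print('SS',*rect(band(w,.488,-.0085,.08,.067,.081)))
plan((.5185,-.396,.2,-20))"
```

```text
rect c [ 522. -394.] s [150.3 153.4] a 21.0 circ [ 521.5 -392.9] 105.3 medz 0.0344 1321
rect c [ 519.4 -395.6] s [131.3 130.8] a 63.0 circ [ 519.6 -395.9] 67.6 medz 0.0684 2395
rect c [ 519.1 -395.5] s [22.5 22.3] a 23.6 circ [ 520.1 -395.4] 12.5 medz 0.0941 91
SS rect c [0. 0.] s [0. 0.] a 0.0 circ [0. 0.] 0.0 medz nan 0
rect c [ 521.9 -393. ] s [154.5 150.4] a 20.8 circ [ 521.2 -393.8] 105.5 medz 0.0351 1578
rect c [ 518.7 -396.2] s [132.4 131. ] a 0.1 circ [ 518.8 -396.1] 67.8 medz 0.0691 2784
rect c [ 518.1 -395.6] s [22.1 21.9] a 64.2 circ [ 519.  -395.2] 12.2 medz 0.0947 123
SS rect c [488.   -8.3] s [94.2 96.7] a 1.9 circ [487.7  -8.3] 64.0 medz 0.0742 805
tcp [ 0.4863 -0.0079  0.2339] yaw 1.66 gap 0.088 F [-0.3  0.4 -0.1] t 18.23 q7 0.11
travel [-0.4861, 0.0263, 0.0425] rot [-0.0008, 0.0004, 0.1805] rows 9.4
  return _methods._mean(a, axis=axis, dtype=dtype,
  ret = ret.dtype.type(ret / rcount)
```

>>> arm_command([
  {"gripper":1,"travel":[-0.486,0.0265,0.042],"rot":[-0.001,0,0.18]},
  {"gripper":1,"travel":[-0.486,0.0265,0.042],"rot":[-0.001,0,0.18]},
  {"gripper":1,"travel":[-0.486,0.0265,0.042],"rot":[-0.001,0,0.18]},
  {"gripper":1,"travel":[-0.486,0.0265,0.042],"rot":[-0.001,0,0.18]},
  {"gripper":1,"travel":[-0.486,0.0265,0.042],"rot":[-0.001,0,0.18]},
  {"gripper":1,"travel":[-0.486,0.0265,0.042],"rot":[-0.001,0,0.18]},
  {"gripper":1,"travel":[-0.486,0.0265,0.042],"rot":[-0.001,0,0.18]},
  {"gripper":1,"travel":[-0.486,0.0265,0.042],"rot":[-0.001,0,0.18]},
  {"gripper":1,"travel":[-0.486,0.0265,0.042],"rot":[-0.001,0,0.18]},
  {"gripper":1,"travel":[-0.486,0.0265,0.042],"rot":[-0.001,0,0.18]},
  {"gripper":1,"travel":[-0.486,0.0265,0.042],"rot":[-0.001,0,0.18]},
  {"gripper":1,"travel":[-0.486,0.0265,0.042],"rot":[-0.001,0,0.18]},
  {"gripper":1,"travel":[-0.486,0.0265,0.042],"rot":[-0.001,0,0.18]},
  {"gripper":1,"travel":[-0.486,0.0265,0.042],"rot":[-0.001,0,0.18]},
  {"gripper":1,"travel":[-0.486,0.0265,0.042],"rot":[-0.001,0,0.18]},
  {"gripper":1,"travel":[-0.486,0.0265,0.042],"rot":[-0.001,0,0.18]},
])

```text
clock: 19.57
tcp_pos: [0.52, -0.3948, 0.2016]
tcp_rot: [0.001, 0.818, 0.575, 0.001]
wrist_force: [-1.0, -0.2, 0.1]
finger_gap: 0.088
```

```bash
python3 -c "
from h import *
plan((.519,-.3957,.0705,-20))"
```

```text
tcp [ 0.52   -0.3948  0.2016] yaw -19.86 gap 0.088 F [-1.  -0.2  0.1] t 19.57 q7 0.54
travel [-0.0016, -0.0012, 0.1639] rot [0.0012, -0.0003, 0.0012] rows 3.1
```

>>> arm_command([
  {"gripper":1,"travel":[-0.0016,-0.0012,0.05],"rot":[0.001,0,0.001]},
  {"gripper":1,"travel":[-0.0016,-0.0012,0.1],"rot":[0.001,0,0.001]},
  {"gripper":1,"travel":[-0.0016,-0.0012,0.14],"rot":[0.001,0,0.001]},
  {"gripper":1,"travel":[-0.0016,-0.0012,0.1625],"rot":[0.001,0,0.001]},
  {"gripper":1,"travel":[-0.0016,-0.0012,0.1625],"rot":[0.001,0,0.001]},
  {"gripper":0.5,"travel":[-0.0016,-0.0012,0.1625],"rot":[0.001,0,0.001]},
  {"gripper":0.5,"travel":[-0.0016,-0.0012,0.1625],"rot":[0.001,0,0.001]},
  {"gripper":0.5,"travel":[-0.0016,-0.0012,0.1625],"rot":[0.001,0,0.001]},
  {"gripper":0.5,"travel":[-0.0016,-0.0012,0.1625],"rot":[0.001,0,0.001]},
  {"gripper":0.5,"travel":[-0.0016,-0.0012,0.1625],"rot":[0.001,0,0.001]},
  {"gripper":0.5,"travel":[-0.0016,-0.0012,0.1625],"rot":[0.001,0,0.001]},
])

```text
clock: 20.48
tcp_pos: [0.5185, -0.397, 0.0716]
tcp_rot: [0.0, 0.819, 0.573, 0.0]
wrist_force: [0.2, 0.2, 0.6]
finger_gap: 0.0502
```

```bash
python3 -c "
from h import *
plan((.519,-.3957,.0702,-20))"
```

```text
tcp [ 0.5185 -0.397   0.0716] yaw -20.07 gap 0.0502 F [0.2 0.2 0.6] t 20.48 q7 0.6
travel [0.0017, -0.0, 0.0018] rot [0.0002, -0.0, -0.0006] rows 0.0
```

>>> arm_command([
  {"gripper":0.4,"travel":[0.0017,0,0.0017],"rot":[0,0,0]},
  {"gripper":0,"travel":[0.0017,0,0.0017],"rot":[0,0,0]},
  {"gripper":0,"travel":[0.0017,0,0.0017],"rot":[0,0,0]},
  {"gripper":0,"travel":[0.0017,0,0.0017],"rot":[0,0,0]},
  {"gripper":0,"travel":[0.0017,0,0.0017],"rot":[0,0,0]},
  {"gripper":0,"travel":[0.0017,0,0.0017],"rot":[0,0,0]},
  {"gripper":0,"travel":[0.0017,0,0.0017],"rot":[0,0,0]},
  {"gripper":0,"travel":[0.0017,0,0.0017],"rot":[0,0,0]},
  {"gripper":0,"travel":[0.0017,0,0.0017],"rot":[0,0,0]},
], newtons=40)

```text
clock: 21.23
tcp_pos: [0.5189, -0.3957, 0.0701]
tcp_rot: [0.0, 0.82, 0.573, 0.0]
wrist_force: [0.4, -0.9, -0.7]
finger_gap: 0.0226
```

```bash
python3 -c "
from h import *
plan((.519,-.3957,.22,-20),(.6438,.1448,.22,13))"
```

```text
tcp [ 0.5189 -0.3957  0.0701] yaw -20.07 gap 0.0226 F [ 0.4 -0.9 -0.7] t 21.23 q7 0.6
travel [0.0001, 0.0001, -0.1874] rot [0.0001, -0.0001, -0.0006] rows 3.6
travel [0.6882, -0.0852, -0.1873] rot [0.0001, -0.0, -0.2756] rows 13.3
```

>>> arm_command([
  {"gripper":0,"travel":[0,0,-0.04],"rot":[0,0,0]},
  {"gripper":0,"travel":[0,0,-0.08],"rot":[0,0,0]},
  {"gripper":0,"travel":[0,0,-0.13],"rot":[0,0,0]},
  {"gripper":0,"travel":[0,0,-0.18],"rot":[0,0,0]},
  {"gripper":0,"travel":[0.688,-0.0852,-0.187],"rot":[0,0,-0.2756]},
  {"gripper":0,"travel":[0.688,-0.0852,-0.187],"rot":[0,0,-0.2756]},
  {"gripper":0,"travel":[0.688,-0.0852,-0.187],"rot":[0,0,-0.2756]},
  {"gripper":0,"travel":[0.688,-0.0852,-0.187],"rot":[0,0,-0.2756]},
  {"gripper":0,"travel":[0.688,-0.0852,-0.187],"rot":[0,0,-0.2756]},
  {"gripper":0,"travel":[0.688,-0.0852,-0.187],"rot":[0,0,-0.2756]},
  {"gripper":0,"travel":[0.688,-0.0852,-0.187],"rot":[0,0,-0.2756]},
  {"gripper":0,"travel":[0.688,-0.0852,-0.187],"rot":[0,0,-0.2756]},
  {"gripper":0,"travel":[0.688,-0.0852,-0.187],"rot":[0,0,-0.2756]},
  {"gripper":0,"travel":[0.688,-0.0852,-0.187],"rot":[0,0,-0.2756]},
  {"gripper":0,"travel":[0.688,-0.0852,-0.187],"rot":[0,0,-0.2756]},
  {"gripper":0,"travel":[0.688,-0.0852,-0.187],"rot":[0,0,-0.2756]},
  {"gripper":0,"travel":[0.688,-0.0852,-0.187],"rot":[0,0,-0.2756]},
  {"gripper":0,"travel":[0.688,-0.0852,-0.187],"rot":[0,0,-0.2756]},
  {"gripper":0,"travel":[0.688,-0.0852,-0.187],"rot":[0,0,-0.2756]},
  {"gripper":0,"travel":[0.688,-0.0852,-0.187],"rot":[0,0,-0.2756]},
])

```text
clock: 22.9
tcp_pos: [0.6433, 0.1448, 0.2192]
tcp_rot: [-0.0, 0.622, 0.783, -0.001]
wrist_force: [0.8, -1.0, -2.0]
finger_gap: 0.0228
```

```bash
python3 -c "
from h import *
plan((.6438,.1448,.13,13))"
```

```text
tcp [0.6433 0.1448 0.2192] yaw 13.08 gap 0.0228 F [ 0.8 -1.  -2. ] t 22.9 q7 0.13
travel [-0.0001, 0.0007, 0.1114] rot [-0.0005, 0.0003, 0.0007] rows 2.1
```

>>> arm_command([
  {"gripper":0,"travel":[0,0.0005,0.04],"rot":[0,0,0]},
  {"gripper":0,"travel":[0,0.0005,0.08],"rot":[0,0,0]},
  {"gripper":0,"travel":[0,0.0005,0.111],"rot":[0,0,0]},
  {"gripper":0,"travel":[0,0.0005,0.111],"rot":[0,0,0]},
  {"gripper":0,"travel":[0,0.0005,0.111],"rot":[0,0,0]},
  {"gripper":0,"travel":[0,0.0005,0.111],"rot":[0,0,0]},
])

```text
clock: 23.4
tcp_pos: [0.6454, 0.1432, 0.1328]
tcp_rot: [0.001, 0.623, 0.782, 0.001]
wrist_force: [0.8, -0.2, -0.8]
finger_gap: 0.0228
```

```bash
python3 -c "
from h import *
p,d=bot.read_camera('side');cv2.imwrite('pics/s3.png',cv2.resize(p[110:230,240:380,::-1],None,fx=4,fy=4))
plan((.6438,.1448,.0815,13))"
```

```text
tcp [0.6458 0.1437 0.1333] yaw 12.91 gap 0.0229 F [ 0.2 -0.1 -1.7] t 23.45 q7 0.16
travel [0.0019, -0.0023, 0.0647] rot [0.0017, 0.0002, -0.0007] rows 1.2
```

View pics/s3.png

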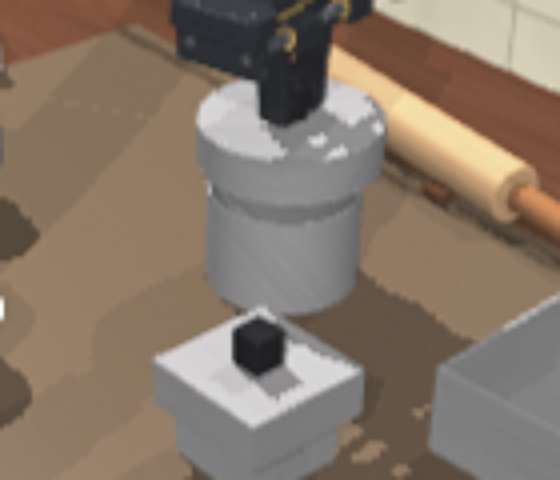

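>>> arm_command([
  {"gripper":0,"travel":[0.0015,-0.002,0.01],"rot":[0.001,0,0]},
  {"gripper":0,"travel":[0.0015,-0.002,0.015],"rot":[0.001,0,0]},
  {"gripper":0,"travel":[0.0015,-0.002,0.015],"rot":[0.001,0,0]},
  {"gripper":0,"travel":[0.0015,-0.002,0.03],"rot":[0.001,0,0]},
  {"gripper":0,"travel":[0.0015,-0.002,0.05],"rot":[0.001,0,0]},
  {"gripper":0,"travel":[0.0015,-0.002,0.064],"rot":[0.001,0,0]},
  {"gripper":0,"travel":[0.0015,-0.002,0.064],"rot":[0.001,0,0]},
  {"gripper":0,"travel":[0.0015,-0.002,0.064],"rot":[0.001,0,0]},
  {"gripper":0,"travel":[0.0015,-0.002,0.064],"rot":[0.001,0,0]},
])

```text
clock: 24.2
tcp_pos: [0.6424, 0.1455, 0.0794]
tcp_rot: [-0.001, 0.623, 0.783, -0.001]
wrist_force: [-0.3, -0.9, 0.1]
finger_gap: 0.0233
```

```bash
python3 -c "
from h import *
plan((.6438,.1448,.0812,13))"
```

```text
tcp [0.6424 0.1455 0.0794] yaw 12.99 gap 0.0233 F [-0.3 -0.9  0.1] t 24.2 q7 0.17
travel [-0.0012, 0.0015, -0.0022] rot [-0.0009, 0.0001, -0.0] rows 0.1
```

>>> arm_command([
  {"gripper":0,"travel":[0,0,-0.001],"rot":[0,0,0]},
  {"gripper":1,"travel":[0,0,-0.001],"rot":[0,0,0]},
  {"gripper":1,"travel":[0,0,-0.001],"rot":[0,0,0]},
  {"gripper":1,"travel":[0,0,-0.001],"rot":[0,0,0]},
  {"gripper":1,"travel":[0,0,-0.001],"rot":[0,0,0]},
  {"gripper":1,"travel":[0,0,-0.001],"rot":[0,0,0]},
  {"gripper":1,"travel":[0,0,-0.001],"rot":[0,0,0]},
  {"gripper":1,"travel":[0,0,-0.02],"rot":[0,0,0]},
  {"gripper":1,"travel":[0,0,-0.07],"rot":[0,0,0]},
  {"gripper":1,"travel":[0,0,-0.12],"rot":[0,0,0]},
  {"gripper":1,"travel":[0,0,-0.17],"rot":[0,0,0]},
  {"gripper":1,"travel":[0,0,-0.2],"rot":[0,0,0]},
  {"gripper":1,"travel":[0,0,-0.2],"rot":[0,0,0]},
  {"gripper":1,"travel":[0,0,-0.2],"rot":[0,0,0]},
])

```text
clock: 25.37
tcp_pos: [0.6437, 0.1457, 0.2425]
tcp_rot: [0.001, 0.623, 0.783, 0.001]
wrist_force: [-0.2, 0.5, 0.0]
finger_gap: 0.088
```

```bash
python3 -c "
from h import *
p,d=bot.read_camera('top');W=cloud(d,bot.get_calibration('top'))
p2,d2=bot.read_camera('side');W2=cloud(d2,bot.get_calibration('side'))
for w in (W,W2):
  for z in(.034,.06):print(*rect(band(w,.518,-.395,.12,z-.007,z+.007)))
print('LRlid',*rect(band(W2,.6438,.1448,.1,.072,.086)))
plan((.5218,-.3935,.17,20.9))"
```

```text
rect c [ 521.8 -393.5] s [150.2 153.3] a 20.8 circ [ 521.3 -393. ] 105.0 medz 0.0346 3807
rect c [ 521.5 -393.1] s [23.6 24.6] a 18.4 circ [ 521.3 -392.9] 15.5 medz 0.0605 109
rect c [ 521.8 -393.2] s [154.3 150.1] a 20.8 circ [ 521.  -393.7] 105.8 medz 0.0352 4522
rect c [ 520.4 -393.7] s [26.3 23.9] a 21.4 circ [ 520.9 -393. ] 16.1 medz 0.0606 152
LRlid rect c [643.3 145.4] s [135.2 128.7] a 46.6 circ [642.1 145.2] 68.9 medz 0.0804 850
tcp [0.6419 0.1456 0.2392] yaw 13.0 gap 0.0881 F [-0.3 -0.2 -0.4] t 25.47 q7 0.12
travel [-0.6228, -0.2976, 0.0874] rot [-0.0015, -0.0002, -0.0658] rows 13.3
```

>>> arm_command([
  {"gripper":1,"travel":[-0.623,-0.2976,0.05],"rot":[-0.001,0,-0.066]},
  {"gripper":1,"travel":[-0.623,-0.2976,0.05],"rot":[-0.001,0,-0.066]},
  {"gripper":1,"travel":[-0.623,-0.2976,0.05],"rot":[-0.001,0,-0.066]},
  {"gripper":1,"travel":[-0.623,-0.2976,0.05],"rot":[-0.001,0,-0.066]},
  {"gripper":1,"travel":[-0.623,-0.2976,0.05],"rot":[-0.001,0,-0.066]},
  {"gripper":1,"travel":[-0.623,-0.2976,0.05],"rot":[-0.001,0,-0.066]},
  {"gripper":1,"travel":[-0.623,-0.2976,0.05],"rot":[-0.001,0,-0.066]},
  {"gripper":1,"travel":[-0.623,-0.2976,0.05],"rot":[-0.001,0,-0.066]},
  {"gripper":1,"travel":[-0.623,-0.2976,0.05],"rot":[-0.001,0,-0.066]},
  {"gripper":1,"travel":[-0.623,-0.2976,0.05],"rot":[-0.001,0,-0.066]},
  {"gripper":1,"travel":[-0.623,-0.2976,0.05],"rot":[-0.001,0,-0.066]},
  {"gripper":1,"travel":[-0.623,-0.2976,0.05],"rot":[-0.001,0,-0.066]},
  {"gripper":1,"travel":[-0.623,-0.2976,0.05],"rot":[-0.001,0,-0.066]},
  {"gripper":1,"travel":[-0.623,-0.2976,0.0874],"rot":[-0.001,0,-0.066]},
  {"gripper":1,"travel":[-0.623,-0.2976,0.0874],"rot":[-0.001,0,-0.066]},
  {"gripper":1,"travel":[-0.623,-0.2976,0.0874],"rot":[-0.001,0,-0.066]},
  {"gripper":1,"travel":[-0.623,-0.2976,0.0874],"rot":[-0.001,0,-0.066]},
  {"gripper":1,"travel":[-0.623,-0.2976,0.0874],"rot":[-0.001,0,-0.066]},
  {"gripper":1,"travel":[-0.623,-0.2976,0.0874],"rot":[-0.001,0,-0.066]},
])

```text
clock: 27.05
tcp_pos: [0.524, -0.3923, 0.1712]
tcp_rot: [0.001, 0.566, 0.824, 0.001]
wrist_force: [-0.7, -0.3, 0.4]
finger_gap: 0.0883
```

```bash
python3 -c "
from h import *
plan((.5216,-.3933,.0365,20.8))"
```

```text
tcp [ 0.524  -0.3923  0.1712] yaw 21.06 gap 0.0883 F [-0.7 -0.3  0.4] t 27.05 q7 1.17
travel [0.0, -0.0035, 0.1684] rot [0.0008, 0.0002, 0.0021] rows 3.2
```

>>> arm_command([
  {"gripper":1,"travel":[0,-0.003,0.05],"rot":[0.001,0,0.002]},
  {"gripper":1,"travel":[0,-0.003,0.1],"rot":[0.001,0,0.002]},
  {"gripper":1,"travel":[0,-0.003,0.14],"rot":[0.001,0,0.002]},
  {"gripper":1,"travel":[0,-0.003,0.1665],"rot":[0.001,0,0.002]},
  {"gripper":1,"travel":[0,-0.003,0.1665],"rot":[0.001,0,0.002]},
  {"gripper":0.5,"travel":[0,-0.003,0.1665],"rot":[0.001,0,0.002]},
  {"gripper":0.5,"travel":[0,-0.003,0.1665],"rot":[0.001,0,0.002]},
  {"gripper":0.5,"travel":[0,-0.003,0.1665],"rot":[0.001,0,0.002]},
  {"gripper":0.5,"travel":[0,-0.003,0.1665],"rot":[0.001,0,0.002]},
  {"gripper":0.5,"travel":[0,-0.003,0.1665],"rot":[0.001,0,0.002]},
  {"gripper":0.5,"travel":[0,-0.003,0.1665],"rot":[0.001,0,0.002]},
])

```text
clock: 27.97
tcp_pos: [0.5206, -0.3944, 0.0374]
tcp_rot: [-0.0, 0.569, 0.823, -0.001]
wrist_force: [0.5, 0.2, -0.5]
finger_gap: 0.0503
```

```bash
python3 -c "
from h import *
plan((.5216,-.3933,.0362,20.8))"
```

```text
tcp [ 0.5206 -0.3944  0.0374] yaw 20.69 gap 0.0503 F [ 0.5  0.2 -0.5] t 27.97 q7 1.22
travel [0.0008, 0.0017, 0.0014] rot [-0.0008, 0.0001, -0.0009] rows 0.0
```

>>> arm_command([
  {"gripper":0.4,"travel":[0.0008,0.0015,0.0014],"rot":[0,0,0]},
  {"gripper":0,"travel":[0.0008,0.0015,0.0014],"rot":[0,0,0]},
  {"gripper":0,"travel":[0.0008,0.0015,0.0014],"rot":[0,0,0]},
  {"gripper":0,"travel":[0.0008,0.0015,0.0014],"rot":[0,0,0]},
  {"gripper":0,"travel":[0.0008,0.0015,0.0014],"rot":[0,0,0]},
  {"gripper":0,"travel":[0.0008,0.0015,0.0014],"rot":[0,0,0]},
  {"gripper":0,"travel":[0.0008,0.0015,0.0014],"rot":[0,0,0]},
  {"gripper":0,"travel":[0.0008,0.0015,0.0014],"rot":[0,0,0]},
  {"gripper":0,"travel":[0.0008,0.0015,0.0014],"rot":[0,0,0]},
], newtons=50)

```text
clock: 28.72
tcp_pos: [0.5213, -0.3934, 0.0359]
tcp_rot: [-0.001, 0.569, 0.823, -0.001]
wrist_force: [0.8, -0.1, -1.0]
finger_gap: 0.0241
```

```bash
python3 -c "
from h import *
plan((.5216,-.3933,.2,20.8),(.6487,-.1325,.2,4.5))"
```

```text
tcp [ 0.5213 -0.3934  0.0359] yaw 20.68 gap 0.0241 F [ 0.8 -0.1 -1. ] t 28.72 q7 1.22
travel [0.0001, -0.0, -0.2051] rot [-0.0009, -0.0, -0.001] rows 3.9
travel [0.2489, 0.2638, -0.2056] rot [-0.0009, 0.0001, 0.1348] rows 7.0
```

>>> arm_command([
  {"gripper":0,"travel":[0,0,-0.04],"rot":[0,0,0]},
  {"gripper":0,"travel":[0,0,-0.08],"rot":[0,0,0]},
  {"gripper":0,"travel":[0,0,-0.13],"rot":[0,0,0]},
  {"gripper":0,"travel":[0,0,-0.18],"rot":[0,0,0]},
  {"gripper":0,"travel":[0,0,-0.205],"rot":[0,0,0]},
  {"gripper":0,"travel":[0.2489,0.2638,-0.205],"rot":[0,0,0.135]},
  {"gripper":0,"travel":[0.2489,0.2638,-0.205],"rot":[0,0,0.135]},
  {"gripper":0,"travel":[0.2489,0.2638,-0.205],"rot":[0,0,0.135]},
  {"gripper":0,"travel":[0.2489,0.2638,-0.205],"rot":[0,0,0.135]},
  {"gripper":0,"travel":[0.2489,0.2638,-0.205],"rot":[0,0,0.135]},
  {"gripper":0,"travel":[0.2489,0.2638,-0.205],"rot":[0,0,0.135]},
  {"gripper":0,"travel":[0.2489,0.2638,-0.205],"rot":[0,0,0.135]},
  {"gripper":0,"travel":[0.2489,0.2638,-0.205],"rot":[0,0,0.135]},
  {"gripper":0,"travel":[0.2489,0.2638,-0.205],"rot":[0,0,0.135]},
  {"gripper":0,"travel":[0.2489,0.2638,-0.205],"rot":[0,0,0.135]},
  {"gripper":0,"travel":[0.2489,0.2638,-0.205],"rot":[0,0,0.135]},
  {"gripper":0,"travel":[0.2489,0.2638,-0.205],"rot":[0,0,0.135]},
  {"gripper":0,"travel":[0.2489,0.2638,-0.205],"rot":[0,0,0.135]},
])

```text
clock: 30.22
tcp_pos: [0.6482, -0.1341, 0.1997]
tcp_rot: [-0.0, 0.68, 0.733, -0.001]
wrist_force: [-0.2, 0.2, -2.2]
finger_gap: 0.0232
```

```bash
python3 -c "
from h import *
plan((.6487,-.1325,.12,4.5))"
```

```text
tcp [ 0.6482 -0.1341  0.1997] yaw 4.34 gap 0.0232 F [-0.2  0.2 -2.2] t 30.22 q7 0.46
travel [0.0021, 0.001, 0.0996] rot [-0.0009, 0.0004, -0.0013] rows 1.9
```

>>> arm_command([
  {"gripper":0,"travel":[0.002,0.0005,0.04],"rot":[0,0,0]},
  {"gripper":0,"travel":[0.002,0.0005,0.08],"rot":[0,0,0]},
  {"gripper":0,"travel":[0.002,0.0005,0.1],"rot":[0,0,0]},
  {"gripper":0,"travel":[0.002,0.0005,0.1],"rot":[0,0,0]},
  {"gripper":0,"travel":[0.002,0.0005,0.1],"rot":[0,0,0]},
  {"gripper":0,"travel":[0.002,0.0005,0.1],"rot":[0,0,0]},
  {"gripper":0,"travel":[0.002,0.0005,0.1],"rot":[0,0,0]},
  {"gripper":0,"travel":[0.002,0.0005,0.1],"rot":[0,0,0]},
])

```text
clock: 30.88
tcp_pos: [0.6499, -0.1314, 0.1213]
tcp_rot: [0.001, 0.679, 0.734, -0.0]
wrist_force: [0.2, 0.9, -2.1]
finger_gap: 0.0235
```

```bash
python3 -c "
from h import *
p,d=bot.read_camera('side');cv2.imwrite('pics/s4.png',cv2.resize(p[130:260,320:460,::-1],None,fx=4,fy=4))
plan((.6487,-.1325,.071,4.5))"
```

```text
tcp [ 0.6497 -0.1312  0.121 ] yaw 4.47 gap 0.0238 F [ 0.5  0.6 -2.4] t 30.93 q7 0.49
travel [-0.0014, -0.0014, 0.0625] rot [0.0002, 0.0004, -0.0002] rows 1.2
```

View pics/s4.png

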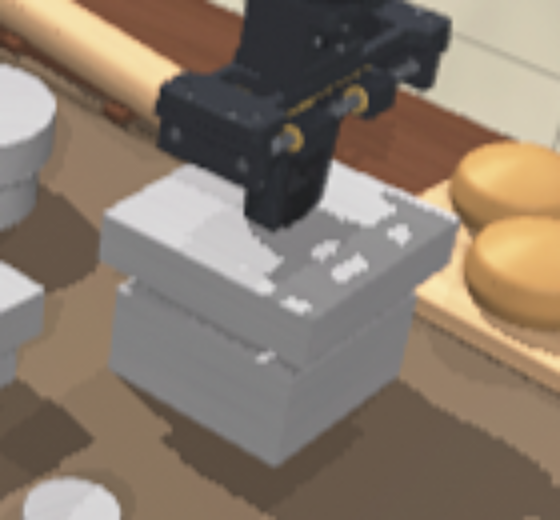

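```bash
python3 -c "
from h import *
p,d=bot.read_camera('side');W=cloud(d,bot.get_calibration('side'))
print(*rect(band(W,.649,-.132,.115,.113,.125)));print(*rect(band(W,.649,-.132,.115,.082,.125)));print('tin',*rect(band(W,.649,-.132,.1,.03,.06)))
plan((.6487,-.1325,.071,4.5))"
```

```text
rect c [ 651.1 -131.6] s [156.  152.3] a 4.4 circ [ 649.5 -133.1] 104.5 medz 0.1204 1894
rect c [ 651.  -131.9] s [156.2 152.7] a 4.2 circ [ 651.  -131.8] 106.3 medz 0.1197 2707
tin rect c [ 647.  -132.6] s [131.5 132. ] a 4.4 circ [ 648.2 -132.7] 91.4 medz 0.0453 747
tcp [ 0.6495 -0.1311  0.1207] yaw 4.48 gap 0.0237 F [ 0.6  0.  -2.4] t 30.98 q7 0.49
travel [-0.0016, -0.0011, 0.0621] rot [-0.0001, 0.0004, -0.0002] rows 1.2
```

>>> arm_command([
  {"gripper":0,"travel":[-0.0013,-0.002,0.01],"rot":[0,0,0]},
  {"gripper":0,"travel":[-0.0013,-0.002,0.015],"rot":[0,0,0]},
  {"gripper":0,"travel":[-0.0013,-0.002,0.03],"rot":[0,0,0]},
  {"gripper":0,"travel":[-0.0013,-0.002,0.05],"rot":[0,0,0]},
  {"gripper":0,"travel":[-0.0013,-0.002,0.06],"rot":[0,0,0]},
  {"gripper":0,"travel":[-0.0013,-0.002,0.0605],"rot":[0,0,0]},
  {"gripper":0,"travel":[-0.0013,-0.002,0.0605],"rot":[0,0,0]},
  {"gripper":0,"travel":[-0.0013,-0.002,0.0605],"rot":[0,0,0]},
])

```text
clock: 31.65
tcp_pos: [0.6471, -0.1322, 0.0707]
tcp_rot: [-0.001, 0.679, 0.734, -0.001]
wrist_force: [-1.0, 0.1, -2.5]
finger_gap: 0.0239
```

```bash
python3 -c "
from h import *
plan((.6487,-.1325,.071,4.5))"
```

```text
tcp [ 0.6471 -0.1322  0.0707] yaw 4.47 gap 0.0239 F [-1.   0.1 -2.5] t 31.65 q7 0.51
travel [-0.0006, 0.002, -0.0004] rot [-0.0011, 0.0002, -0.0002] rows 0.0
```

>>> arm_command([
  {"gripper":0,"travel":[0,0.001,0.0008],"rot":[0,0,0]},
  {"gripper":0,"travel":[0,0.001,0.0008],"rot":[0,0,0]},
  {"gripper":1,"travel":[0,0.001,0.0008],"rot":[0,0,0]},
  {"gripper":1,"travel":[0,0.001,0.0008],"rot":[0,0,0]},
  {"gripper":1,"travel":[0,0.001,0.0008],"rot":[0,0,0]},
  {"gripper":1,"travel":[0,0.001,0.0008],"rot":[0,0,0]},
  {"gripper":1,"travel":[0,0.001,0.0008],"rot":[0,0,0]},
  {"gripper":1,"travel":[0,0.001,0.0008],"rot":[0,0,0]},
  {"gripper":1,"travel":[0,0.001,-0.02],"rot":[0,0,0]},
  {"gripper":1,"travel":[0,0.001,-0.07],"rot":[0,0,0]},
  {"gripper":1,"travel":[0,0.001,-0.12],"rot":[0,0,0]},
  {"gripper":1,"travel":[0,0.001,-0.17],"rot":[0,0,0]},
  {"gripper":1,"travel":[0,0.001,-0.25],"rot":[0,0,0]},
  {"gripper":1,"travel":[0,0.001,-0.3],"rot":[0,0,0]},
  {"gripper":1,"travel":[-0.3,-0.1,-0.3],"rot":[0,0,0]},
  {"gripper":1,"travel":[-0.3,-0.1,-0.3],"rot":[0,0,0]},
  {"gripper":1,"travel":[-0.3,-0.1,-0.3],"rot":[0,0,0]},
  {"gripper":1,"travel":[-0.3,-0.1,-0.3],"rot":[0,0,0]},
  {"gripper":1,"travel":[-0.3,-0.1,-0.3],"rot":[0,0,0]},
  {"gripper":1,"travel":[-0.3,-0.1,-0.3],"rot":[0,0,0]},
])

```text
clock: 33.32
tcp_pos: [0.5869, -0.3753, 0.3115]
tcp_rot: [-0.0, 0.679, 0.734, -0.001]
wrist_force: [0.7, -0.0, -0.1]
finger_gap: 0.0881
```

```bash
python3 -c "
from h import *
for cam in('top','side'):
  p,d=bot.read_camera(cam);cv2.imwrite(f'pics/{cam}9.png',p[:,:,::-1]);W=cloud(d,bot.get_calibration(cam))
  for n,x,y,h,r in(('LS',.6487,-.1325,.069,.12),('LR',.6438,.1448,.079,.085),('SS',.488,-.0085,.074,.08),('SR',.516,.3875,.069,.06)):
    Q=band(W,x,y,r,h-.012,h+.012)
    if len(Q)<30: print(n,'hidden');continue
    A=np.c_[Q[:,:2],np.ones(len(Q))];k=abs(Q[:,2]-np.median(Q[:,2]))<.003;s=np.linalg.lstsq(A[k],Q[k,2],rcond=None)[0]
    print(n,*rect(Q),'want z',h,'slope',s[:2].round(4))
plan()"
```

```text
LS rect c [ 648.4 -132.8] s [153.1 150.9] a 4.5 circ [ 648.9 -132.2] 105.7 medz 0.0684 3896 want z 0.069 slope [-0.0006  0.0001]
LR rect c [641.4 144.9] s [132.6 129.6] a 26.1 circ [641.6 145.8] 67.3 medz 0.0792 2386 want z 0.079 slope [-0.0017 -0.0019]
SS rect c [487.3  -9.4] s [93.4 91.7] a 0.8 circ [486.5  -9.8] 63.5 medz 0.0732 1490 want z 0.074 slope [ 0.0015 -0.0011]
SR rect c [514.6 387.1] s [76.1 74.1] a 46.4 circ [514.9 386.9] 38.9 medz 0.0688 775 want z 0.069 slope [-0.0047  0.0028]
LS rect c [ 648.8 -132.1] s [155.7 152.7] a 4.5 circ [ 648.5 -132.3] 105.6 medz 0.0692 2399 want z 0.069 slope [0.0013 0.0011]
LR rect c [642.3 144.9] s [135.  129.4] a 61.4 circ [643.8 145.2] 69.0 medz 0.0802 943 want z 0.079 slope [0.0017 0.0026]
SS rect c [488.9  -8.5] s [96.1 97.1] a 1.1 circ [487.3  -8.5] 64.4 medz 0.074 906 want z 0.074 slope [0.0028 0.0017]
SR rect c [514.9 383.9] s [75.8 74.5] a 61.9 circ [515.4 385.6] 39.8 medz 0.0699 288 want z 0.069 slope [0.0094 0.0049]
tcp [ 0.5824 -0.3831  0.3122] yaw 3.79 gap 0.0881 F [ 0.4 -0.7 -0.1] t 33.42 q7 0.8
```

View pics/side9.png

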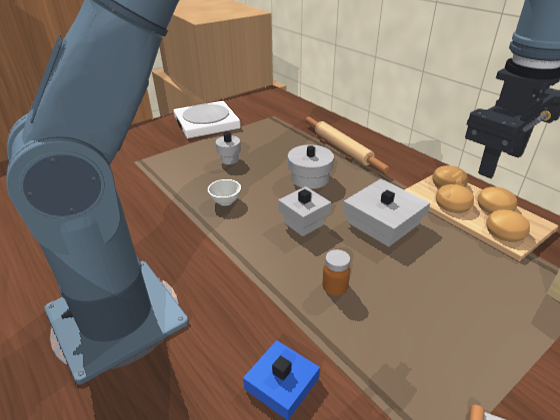

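View pics/top9.png

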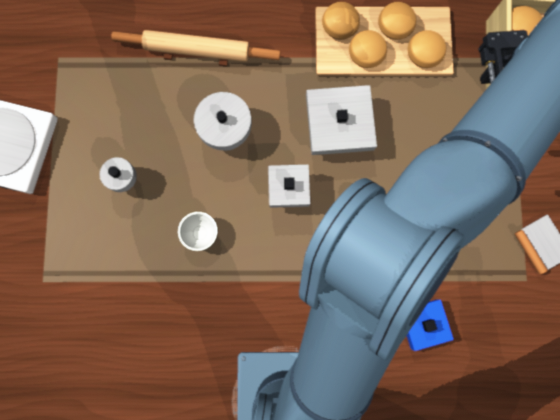

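Both pictures show all four lids seated level on their tins, with knobs at top-view pixels (222,117), (342,116), (289,184) and (115,173). The jar, the bowl and the blue lid are where they were. The arm is clear.

```bash
python3 -c "
from workcell import bot
print(bot.job_done())"
```

```text
the job is handed in; nothing more can be done
None
```

I took the tower apart from the top down, put each lid on the canister of its own shape and size, then moved the arm clear and handed the job in at about 33 s. `job_done()` gives no verdict, so the result below rests on my own checks.

- **Lid fit:** In the last depth check from both cameras, the lid centres were within about 4 mm of the canister centres measured at the start. Plate heights were within 1.2 mm of the seated values, and tilts were under about 0.011 rad.
- **Bystanders:** The bowl and the blue look-alike looked unmoved in the last pictures, as did the jar, which shows only in the side view. I did not measure them again.
- **Disagreements:** The side camera read about 1 mm higher than the top camera. The two also differed by up to 3 mm on the small round lid's centre, where the side view had few points. No check failed.

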